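# Jack up a microscope power unit and hold it

### The job

The grey microscope power unit is hinged to the bench along the edge opposite its two lugs. First turn the turnbutton on its top square across the edge of the black lid, so the lid cannot swing open; then set the lever jack upright on the bench with its saddle centred under the round rubber lift pad (under the lug with the round mark on top, not the one with the square mark), and press the jack's pump handle all the way down so that the jack lifts the edge of the unit. Finish while still holding the handle down with the unit raised on the jack alone, and leave the eyepiece, glass dish and slide box where they are.

Things in the scene. Friction and masses are not known exactly. Their poses are not given: they have to be found in the camera images.
- mount: Fixed hinge rail of the grey power unit. Origin on the bench at mid-length of the foot of the unit's lug-side wall; x along that wall, y from the wall into the unit (lugs stick out to -y), z up. Unit: 280 mm along x, 240 mm along y from y=0, underside 14, top face 112 mm above the bench. Steel lugs (44 along x, 60 along y, 76 to 86 mm high up) at x=-65 mm (round mark) and x=+65 mm (square mark).
- lift_pad (a point): Centre of the underside of the round rubber lift pad (32 mm across, 6 mm thick) below the lug with the round mark. 70 mm above the bench at rest, 35 mm out from the wall of the unit. Its axes are those of the mount when the unit is down.
- turnbutton (a joint): Angle of the turnbutton about a vertical axis, rad, growing counter-clockwise seen from above: 0 lies along the lid's edge (along the mount's x), 1.57 (its stop) square across it, over the lid. Stays where it is left; turning it takes about 0.06 N m.
- turnbutton_grip (a point): Centre of the steel turnbutton's upright grip fin, on its turning axis, 27 mm above the unit's top face and 40 mm in from the lug-side wall. Fin: 44 mm long along this point's x (turns with it), 10 mm thick, 26 mm high (13 mm above and below this point); under it a flat bar 70 x 16 x 6 mm. The lid is a 6 mm black plate on the top face, its near edge 23 mm from the axis.
- unit (a joint): Tilt of the power unit about its hinge, a line along the mount's x at y=246 mm, 10 mm above the bench; rad, 0 is down on its feet, growing as the lug side rises. The unit weighs about 2 to 4 kg: a lug needs 10 to 18 N to rise.
- lid (a joint): Opening angle of the black lid, rad; 0 is shut. It lies shut by its own weight.
- jack: The loose lever jack. Origin at the centre of the underside of its housing; x points from the housing to the saddle, z up. Steel base plate 265 x 90 x 10 mm from x=-145 to x=+120 mm. The upright housing block is 50 mm along x, 40 mm along y, from the base plate to 98 mm high: grasp it across its 40 mm. Mass 0.86 kg.
- jack_grip (a point): Grasp point of the jack: centre of the housing block, 75 mm above the jack's underside (23 mm below the block's top); axes those of the jack.
- saddle_top (a point): Centre of the top of the round steel saddle (36 mm across), 90 mm ahead (+x of the jack) of the housing's centre, 56 mm above the jack's underside when down, so 14 mm below the lift pad's underside. Rises straight up by 28 mm at full stroke, driven by the pump handle.
- pump (a joint): Angle of the pump handle, rad: 0 is up (it springs back there when let go, and the saddle sinks with it), 0.55 is all the way down at its stop. The saddle rises 50.9 mm per rad; it meets the lift pad at about 0.27.
- pump_pad (a point): Centre of the top face of the rubber paddle (44 wide, 40 long, 12 mm thick) at the pump handle's end: press here. The handle points to the jack's -x from a pivot 75 mm up at the housing's centre; the paddle is 110 mm from it. Up: the point is 118 mm above the bench, 101 mm behind the housing's centre; fully down: 59 mm above it, 109 mm behind. Takes 1 to 2 N at first, then 6 to 12 N with the load.
- eyepiece: Bystander: black microscope eyepiece standing on the bench, 38 mm across, 60 mm high; origin at its underside. Not to be disturbed.
- dish: Bystander: shallow glass dish, 90 mm across, 16 mm high; origin at its underside. Not to be disturbed.
- slidebox: Bystander: small wooden slide box 90 x 35 x 32 mm; origin at its underside. Not to be disturbed.

How it is judged (in metres and radians):
On the way, in this order (a step that is already met when the one before it is completed fails the run):
1. the turnbutton is turned square across the lid's edge, the unit still down (value of joint turnbutton above 1.25 rad and height (world z) of lift_pad below 0.074 m), for 0.2 s.
2. the jack stands upright on the bench, let go, its saddle under the lift pad, the unit still down (horizontal distance between saddle_top and lift_pad below 0.014 m and height (world z) of jack below 0.004 m and angle between jack's own z axis and vertical below 0.06 rad and contact force between the fingers and jack below 0.5 N and height (world z) of lift_pad below 0.074 m), for 0.2 s.
At the end, for the whole second after the job is handed in: Robot pressing the jack (over 2 N), handle past 0.47 rad; pad over 78 mm high, carried by the jack (over 5 N), robot off the unit; saddle within 14 mm of pad centre seen from above; jack flat on the bench; turnbutton past 1.25 rad; lid shut; bystanders within 40 mm of their places (value of joint turnbutton above 1.25 rad and value of joint lid below 0.06 rad and horizontal distance between saddle_top and lift_pad below 0.014 m and height (world z) of jack below 0.006 m and angle between jack's own z axis and vertical below 0.08 rad and value of joint pump above 0.47 rad and height (world z) of lift_pad above 0.078 m and contact force between jack and mount above 5 N and contact force between each of the arm, the fingers and mount below 0.5 N and contact force between the fingers and jack above 2 N); the arm keeps its last pose, push and grip.
It fails at once if the eyepiece, dish or slide box is moved more than 40 mm (distance of any of eyepiece, dish, slidebox from where it was at the start of the episode above 0.04 m).
It also fails if it takes over 61 s, if anything falls off the work surface, if the arm or the gripper's body presses on something with over 40 N, if the wrist force passes 120 N, or if a joint passes its speed limit or range.

### The arm

A 6-joint arm with a two-finger parallel gripper is mounted at the origin on the work surface. World frame = base frame: x ahead of the robot, y to its left, z up, the work surface at z = 0. Lengths are in mm, angles in rad, forces in N, time in s.
With the tool pointing down it reaches from about 350 to 775 mm from the base axis. Payload 7.3 kg.
Tool frame: the origin (TCP) lies between the finger pads; the fingertips stand 14 mm ahead of it and the grasp point (between the pads) lies 5 mm behind it; z points along the fingers, y is the line along which they close (so a half turn about z gives the same grasp; the last joint's range is limited). The gripper opens to 92 mm and grips with 3 to 60 N. Pads are 19 mm wide; open, the fingers measure 130 mm over their backs; the gripper's body (75 mm by 190 mm) begins 47 mm behind the grasp point.
Start: joints at [-1.267, 0.342, 1.524, -0, 1.275, -0.146], TCP at [228.287, -472.792, 204.141] pointing down, gripper open.
Joint ranges: [-2.53, 2.53], [-0.77, 2.02], [0.04, 2.7], [-1, 4.14], [0.28, 2.66], [-3.11, 3.11]. Speed limits (rad/s): [2.57, 2.57, 3.14, 3.14, 3.14, 3.14].

### API

Orientations are given as [roll, pitch, yaw] about the fixed x, y, z axes, in that order (R = Rz(yaw) Ry(pitch) Rx(roll)).
In Python, from plant import get_obs, cams, close_job gives the robot as it stands. The module is installed in compiled form; this text tells all that it offers.
- The arm moves only by the shell command python3 -m creep 'ROWS'. ROWS is JSON, a list of rows, each an object of numbers: "hand": the opening, from 0 (shut) to 1 (fully open); "tx", "ty", "tz": the shift along the tool's x, y, z in m; "spin": the turn about the tool's z in degrees. In form: [{"hand": .., "tx": .., "ty": .., "tz": .., "spin": ..}, ...]. A call has 1 to 5 rows; each row shifts and turns the commanded pose from where the row before left it, along the tool's axes as they then stand; what a row does not reach is not made up. A row lasts 1/8 s, in which the tool goes at most 62.5 mm and 10.7 degrees, less where a joint would pass 70% of its speed; a pose out of reach is approached as far as the arm can. A call is refused whole if a number of a shift passes 0.0625 or a number of a turn 10.7, either way. A call with a gripper value outside its range is refused whole. The fingers move at their own pace and stop on an object; the grip force is fixed at half the most. Time passes only in rows, so rows that do not move let the fingers close. It gives the time, the measured TCP pose, the force, the opening and the grip force at its end, in the units of the state.
- get_obs(): the state, without advancing time (a new reading comes with each control period).
- cams.capture(name): name is "scene" or "top" or "wrist"; returns a dict with "color" (384x512x3 uint8, red, green, blue), "K" (3x3 intrinsics, pixels), "k1" (the pictures are not rectified: a ray, as slopes to the right and down, at radius r is drawn at 1 + k1 r^2 times it, then the intrinsics apply), "R" (3x3) and "t" (3): a world point X has camera coordinates R X + t. Camera axes: x right, y down, z forward; pixel columns grow to the right and rows downward; lengths in mm; the calibration is good to about 2 mm. A picture is of the moment at which its call begins. There is no depth.
- close_job(): hands the job in; it is judged then, once.
The state is a dict: "time": time; "joint_positions": joint angles; "dq": joint speeds; "tau": joint torques, N m; "tool_pos": TCP position; "tcp_rot": TCP orientation; "contact_force": force on the tool from outside, world axes, zero at the start; "moment": the same for the moment, N m; "grip_width": finger opening in mm; "finger_force": force on a finger pad.
Only numpy, scipy, OpenCV 4.12 (cv2) and the standard library are available. Lean on these libraries where they do the work, as an engineer would, in place of code of your own. Each camera call takes 0.05 s, during which the arm holds its last target. There are 200 camera calls.

## Working session

There is one attempt and no reset: what is moved stays moved. The work goes in short steps, Python scripts to look and compute and a shell command to move; the robot and the scene stay as the last step left them, time stands still between calls to the robot, and variables do not carry over. Pictures are saved under pics/ and viewed, at most 10 in all, crops included, and the job is handed in when it is done.

```bash
mkdir -p pics
python3 - <<'E'
from plant import get_obs, cams
import cv2, pickle
d={}
for n in("scene","top"):
    c=cams.capture(n); d[n]=c; cv2.imwrite(f"pics/{n}0.png",c["color"][:,:,::-1])
    print(n,c["K"].tolist(),c["k1"],c["R"].round(3).tolist(),c["t"].round(1).tolist())
pickle.dump(d,open("c0.pkl","wb"))
o=get_obs();print(o)
E
```

```text
scene [[454.4719976545146, 0.0, 247.75455717819176], [0.0, 454.4719976545146, 198.27751955751083], [0.0, 0.0, 1.0]] 0.02027586180703067 [[-0.71, 0.704, 0.014], [0.508, 0.526, -0.682], [-0.487, -0.477, -0.731]] [384.1, -261.5, 1585.0]
top [[416.8367612576265, 0.0, 256.60735029568264], [0.0, 416.8367612576265, 189.26249935941533], [0.0, 0.0, 1.0]] 0.01775636618443656 [[-0.007, -1.0, -0.007], [-0.99, 0.008, -0.141], [0.141, 0.006, -0.99]] [35.3, 587.5, 1182.2]
{'time': 0.1, 'joint_positions': array([-1.26700271e+00,  3.42654453e-01,  1.52489275e+00, -8.31360610e-08,
        1.27540900e+00, -1.45959968e-01]), 'dq': array([ 7.43436953e-04, -6.63867430e-04,  1.22865462e-04,  9.30523995e-05,
       -2.23478080e-03, -7.10149902e-05]), 'tau': array([ 1.90317049e-03, -4.32006741e+01, -2.44692922e+01,  7.19227293e-02,
        5.26690960e-02, -4.39176017e-05]), 'tool_pos': array([ 228.16345863, -472.40249574,  203.52378594]), 'tcp_rot': array([-3.14024359e+00, -1.98238496e-04,  4.49753472e-01]), 'contact_force': array([ 0.16761392, -0.36278565, -0.223936  ]), 'moment': array([-0.03794086,  0.07192753,  0.01099214]), 'finger_force': 0.0, 'grip_width': 91.77769545633578}
```

View pics/top0.png

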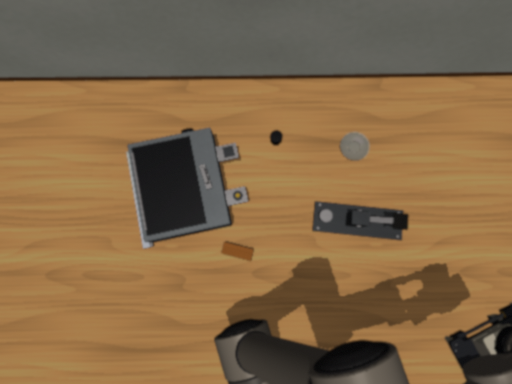

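View pics/scene0.png

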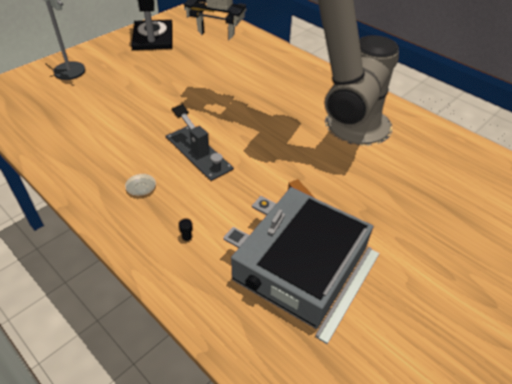

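The top view shows the unit with its lugs to the right: round mark at about (238,195), square mark at (228,152). The fin is at (206,176) and the jack saddle at (326,215), with the jack's handle to the right at (402,221). The bystanders are the eyepiece (276,137), dish (354,146) and slide box (238,250).

```bash
cat > h.py <<'E'
import numpy as np, cv2, pickle
def ray(c,uv,z):
    p=cv2.undistortPoints(np.array([[uv]],float),c["K"],np.array([c["k1"],0,0,0.]))[0,0]
    R=np.array(c["R"]);t=np.array(c["t"]);o=-R.T@t;d=R.T@np.array([*p,1.])
    return (o+d*(z-o[2])/d[2])
def proj(c,X):
    p,_=cv2.projectPoints(np.array([X],float),cv2.Rodrigues(np.array(c["R"]))[0],np.array(c["t"],float),c["K"],np.array([c["k1"],0,0,0.]));return p[0,0]
E
python3 - <<'E'
from h import *
d=pickle.load(open("c0.pkl","rb"))
im=d["top"]["color"][:,:,::-1]
a=cv2.resize(im[120:250,120:260],None,fx=4,fy=4,interpolation=cv2.INTER_CUBIC)
b=cv2.resize(im[190:250,300:420],None,fx=4,fy=4,interpolation=cv2.INTER_CUBIC)
o=np.zeros((520,560,3),np.uint8);o[:]=a
cv2.imwrite("pics/a.png",o);cv2.imwrite("pics/b.png",b)
# dark jack base: HSV mask
hsv=cv2.cvtColor(im,cv2.COLOR_BGR2HSV)
m=((hsv[:,:,1]<110)).astype(np.uint8)
n,l,s,ce=cv2.connectedComponentsWithStats(m)
for i in range(1,n):
    if s[i,4]>60 and s[i,1]>80 and s[i,1]<260:
        cn=max(cv2.findContours((l==i).astype(np.uint8),0,2)[0],key=cv2.contourArea)
        print(s[i],ce[i].round(1),cv2.minAreaRect(cn))
E
```

```text
[ 126  127  123  122 9947] [180.7 184.6] ((186.57672119140625, 184.35287475585938), (107.57437133789062, 114.41461181640625), 77.73522186279297)
[271 131  10  12  96] [275.7 136.7] ((275.5, 136.5), (9.0, 11.0), 0.0)
[340 131  30  30 695] [354.5 145.7] ((354.5000305175781, 146.00001525878906), (28.991374969482422, 28.991374969482422), 45.0)
[ 313  202   94   38 2689] [358.7 220.3] ((359.7479248046875, 220.39450073242188), (93.37882232666016, 29.62579345703125), 6.009006023406982)
```

View pics/a.png

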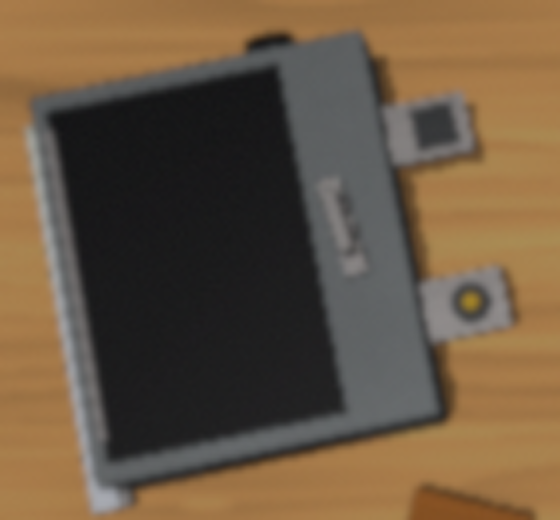

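View pics/b.png

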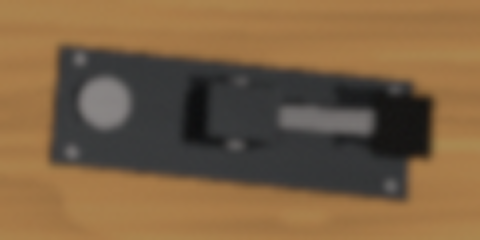

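```bash
python3 - <<'E'
from h import *
d=pickle.load(open("c0.pkl","rb"));c=d["top"];s=d["scene"]
A=lambda x,y:(120+(x+.5)/4-.5,120+(y+.5)/4-.5)
B=lambda x,y:(300+(x+.5)/4-.5,190+(y+.5)/4-.5)
rm=ray(c,A(470,301),86);sq=ray(c,A(436,127),86);fin=ray(c,A(343,227),125)
print("round",rm,"sq",sq,np.linalg.norm(rm-sq))
ex=(sq-rm)/np.linalg.norm(sq-rm);ey=np.array([-ex[1],ex[0],0]);print("mount yaw",np.arctan2(ex[1],ex[0]))
for k in [(364,31),(445,415)]: 
    w=ray(c,A(*k),112); print("corner",w, (w-rm)@ex,(w-rm)@ey)
print("fin",fin,(fin-rm)@ex,(fin-rm)@ey)
for k in [(330,180),(357,275)]: print(ray(c,A(*k),125))
sa=ray(c,B(104,103),56);print("saddle",sa)
bo=[ray(c,B(*k),10) for k in[(80,60),(71,152),(391,185),(396,88)]];print(bo)
ax=(bo[0]+bo[1]-bo[2]-bo[3]);print("jack yaw",np.arctan2(ax[1],ax[0]))
co=[ray(c,B(*k),10) for k in[(60,46),(51,162),(407,198)]];print(co)
print("paddle",ray(c,B(403,126),118))
for n,u,z in[("eye",(275.7,136.7),30),("dish",(354.5,145.7),8),("box",(238,249),32)]:print(n,ray(c,u,z))
for n,X in[("rm",rm),("fin",fin),("sad",sa)]:print(n,"in scene",proj(s,X))
E
python3 - <<'E'
import cv2
im=cv2.imread('pics/scene0.png')
cv2.imwrite('pics/c.png',cv2.resize(im[90:310,150:350],None,fx=2.7,fy=2.7,interpolation=cv2.INTER_CUBIC))
E
```

```text
round [565.9297198   85.49326224  86.        ] sq [691.83630179 109.74020997  86.        ] 128.22005249553047
mount yaw 0.190249784801277
corner [755.50772695 158.80237521 112.        ] 200.02051653923425 36.136405511182616
corner [484.16128439 101.26250637 112.        ] -77.31106005703889 30.94747296584732
fin [612.89438635 170.61933813 125.        ] 62.21498117320677 74.70893399350705
[645.86008703 179.90487412 125.        ]
[579.49413101 160.71342562 125.        ]
saddle [ 508.33463178 -167.00734205   56.        ]
[array([ 544.22907375, -157.39221881,   10.        ]), array([ 475.68692739, -148.73106572,   10.        ]), array([ 449.75601603, -383.64580491,   10.        ]), array([ 521.44156021, -391.34066655,   10.        ])]
jack yaw 1.4672603287136405
[array([ 554.88456721, -142.7428116 ,   10.        ]), array([ 468.40480406, -133.71216082,   10.        ]), array([ 440.16349475, -394.82756056,   10.        ])]
paddle [ 486.43304252 -358.61000513  118.        ]
eye [749.06314989 -28.0797277   30.        ]
dish [ 724.37322351 -269.12107045    8.        ]
box [414.62056834  85.96733133  32.        ]
rm in scene [264.23495227 202.98029663]
fin in scene [276.67600976 220.5344453 ]
sad in scene [216.83129724 155.60788465]
```

View pics/c.png

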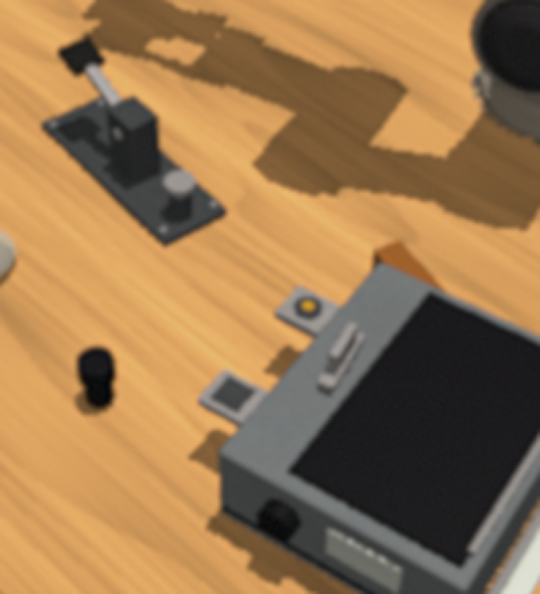

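The marks, fin and saddle agree in both views to about 2 px. Moving to above the turnbutton.

```bash
cat >> h.py <<'E'
def shift(dx,dy,yaw):  # world mm -> tool x,y (tool pointing down)
    c,s=np.cos(yaw),np.sin(yaw); return dx*c+dy*s, dx*s-dy*c
def go(X,yaw):
    from plant import get_obs
    o=get_obs();p=o["tool_pos"];y=o["tcp_rot"][2]
    print("t",o["time"],"pos",p.round(1),"rot",o["tcp_rot"].round(4),"F",o["contact_force"].round(1))
    print("shift mm now",np.round(shift(X[0]-p[0],X[1]-p[1],y),1),"tz",round(p[2]-X[2],1),"spin deg",round(-np.degrees(yaw-y),1))
E
python3 -m creep '[{"tx":0.048,"ty":-0.0316},{"tx":0.048,"ty":-0.0316},{"tx":0.048,"ty":-0.0316},{"tx":0.048,"ty":-0.0316},{"tx":0.048,"ty":-0.0316}]'
python3 -m creep '[{"tx":0.048,"ty":-0.0316},{"tx":0.048,"ty":-0.0316},{"tx":0.048,"ty":-0.0316},{"tx":0.048,"ty":-0.0316},{"tx":0.048,"ty":-0.0316}]'
python3 -m creep '[{"tx":0.048,"ty":-0.0316},{"tx":0.048,"ty":-0.0316},{"tx":0.048,"ty":-0.0316},{"spin":10},{"hand":1}]'
python3 - <<'E'
from h import *
from plant import cams
go([613,170.5,143],0.23)
c=cams.capture("wrist");cv2.imwrite("pics/w1.png",c["color"][:,:,::-1]);pickle.dump(c,open("w1.pkl","wb"))
print(proj(c,[612.9,170.6,139]))
E
```

```text
t 0.1 pos [ 228.2 -472.4  203.5] rot [-3.1402e+00 -2.0000e-04  4.4980e-01] F [ 0.2 -0.4 -0.2]
shift mm now [ 626.1 -411.7] tz 60.5 spin deg 12.6
[ -821.92230114 -1393.52062348]invalid input at $[0]: expected keys hand, tx, ty, tz, spin
invalid input at $[0]: expected keys hand, tx, ty, tz, spin
invalid input at $[0]: expected keys hand, tx, ty, tz, spin
```

View pics/w1.png

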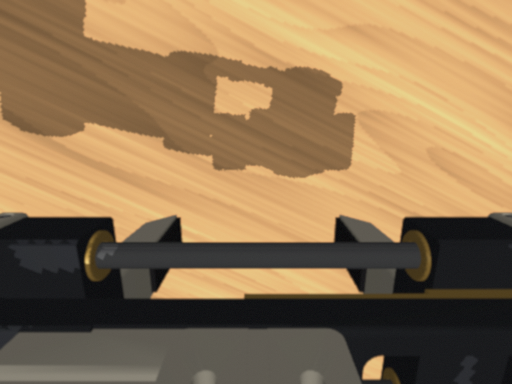

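That picture shows only the gripper over the empty bench, because the rows were refused: every row needs all five keys.

```bash
python3 -m creep '[{"hand":1,"tx":0.048,"ty":-0.0316,"tz":0,"spin":0},{"hand":1,"tx":0.048,"ty":-0.0316,"tz":0,"spin":0},{"hand":1,"tx":0.048,"ty":-0.0316,"tz":0,"spin":0},{"hand":1,"tx":0.048,"ty":-0.0316,"tz":0,"spin":0},{"hand":1,"tx":0.048,"ty":-0.0316,"tz":0,"spin":0}]'
python3 -m creep '[{"hand":1,"tx":0.048,"ty":-0.0316,"tz":0,"spin":0},{"hand":1,"tx":0.048,"ty":-0.0316,"tz":0,"spin":0},{"hand":1,"tx":0.048,"ty":-0.0316,"tz":0,"spin":0},{"hand":1,"tx":0.048,"ty":-0.0316,"tz":0,"spin":0},{"hand":1,"tx":0.048,"ty":-0.0316,"tz":0,"spin":0}]'
python3 -m creep '[{"hand":1,"tx":0.048,"ty":-0.0316,"tz":0,"spin":0},{"hand":1,"tx":0.048,"ty":-0.0316,"tz":0,"spin":0},{"hand":1,"tx":0.048,"ty":-0.0316,"tz":0,"spin":0},{"hand":1,"tx":0,"ty":0,"tz":0,"spin":10},{"hand":1,"tx":0,"ty":0,"tz":0,"spin":0}]'
python3 - <<'E'
from h import *
from plant import cams
go([613,170.5,143],0.23)
c=cams.capture("wrist");cv2.imwrite("pics/w2.png",c["color"][:,:,::-1]);pickle.dump(c,open("w2.pkl","wb"))
print(proj(c,[612.9,170.6,139]),proj(c,[565.9,85.5,86]))
E
```

```text
time: 0.78
tool_pos: [376.3, -224.5, 204.1]
tcp_rot: [3.141, -0.0, 0.449]
contact_force: [0.5, -1.0, 0.1]
grip_width: 91.7
finger_force: 0.0
time: 1.4
tool_pos: [523.8, 22.3, 204.0]
tcp_rot: [3.141, 0.0, 0.45]
contact_force: [0.6, -0.9, 0.3]
grip_width: 92.0
finger_force: 0.0
time: 2.02
tool_pos: [611.3, 168.9, 203.2]
tcp_rot: [3.142, 0.002, 0.278]
contact_force: [0.5, -0.8, -0.1]
grip_width: 91.7
finger_force: 0.0
t 2.025 pos [611.3 168.9 203.2] rot [3.1415e+00 1.6000e-03 2.7770e-01] F [ 0.5 -0.8 -0.1]
shift mm now [ 2. -1.] tz 60.2 spin deg 2.7
[256.05534549 189.62120335] [316.8445844  235.49310558]
```

View pics/w2.png

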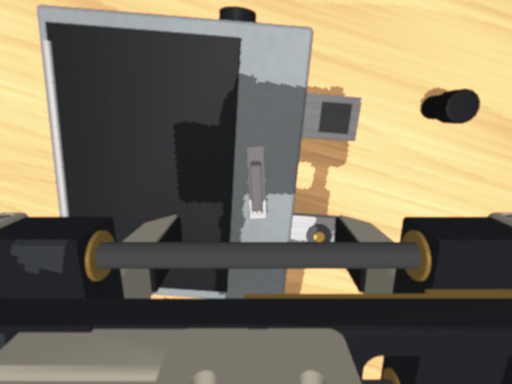

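The wrist view puts the fin at about (257,185), upright and between the fingers, so it is aligned. Lowering, gripping and turning.

```bash
python3 -m creep '[{"hand":1,"tx":0.002,"ty":-0.001,"tz":0.025,"spin":0},{"hand":1,"tx":0,"ty":0,"tz":0.025,"spin":0},{"hand":0.4,"tx":0,"ty":0,"tz":0.01,"spin":0},{"hand":0,"tx":0,"ty":0,"tz":0,"spin":0},{"hand":0,"tx":0,"ty":0,"tz":0,"spin":0}]'
python3 -m creep '[{"hand":0,"tx":0,"ty":0,"tz":0,"spin":0},{"hand":0,"tx":0,"ty":0,"tz":0,"spin":0},{"hand":0,"tx":0,"ty":0,"tz":0,"spin":0}]'
```

```text
time: 2.7
tool_pos: [613.9, 169.8, 145.4]
tcp_rot: [3.141, -0.002, 0.276]
contact_force: [-0.6, -0.3, 1.1]
grip_width: 66.6
finger_force: 0.0
time: 3.08
tool_pos: [613.3, 170.0, 144.3]
tcp_rot: [3.141, -0.0, 0.275]
contact_force: [-0.5, 0.6, -0.6]
grip_width: 36.6
finger_force: 0.0
```

```bash
python3 -m creep '[{"hand":0,"tx":0,"ty":0,"tz":0,"spin":0},{"hand":0,"tx":0,"ty":0,"tz":0,"spin":0},{"hand":0,"tx":0,"ty":0,"tz":0,"spin":0},{"hand":0,"tx":0,"ty":0,"tz":0,"spin":0}]'
python3 -m creep '[{"hand":0,"tx":0,"ty":0,"tz":0,"spin":-10},{"hand":0,"tx":0,"ty":0,"tz":0,"spin":-10},{"hand":0,"tx":0,"ty":0,"tz":0,"spin":-10},{"hand":0,"tx":0,"ty":0,"tz":0,"spin":-10}]'
```

```text
time: 3.58
tool_pos: [613.3, 170.0, 144.1]
tcp_rot: [3.142, -0.0, 0.275]
contact_force: [-0.2, 0.8, -0.7]
grip_width: 1.1
finger_force: 0.0
time: 4.08
tool_pos: [613.3, 170.0, 144.1]
tcp_rot: [3.142, 0.0, 0.979]
contact_force: [-0.2, -0.6, -0.5]
grip_width: 0.6
finger_force: 0.0
```

The fingers shut on nothing, so I'm looking.

Run:
```python
from h import *
from plant import cams
s=cams.capture("scene");t=cams.capture("top");w=cams.capture("wrist")
pickle.dump(dict(scene=s,top=t,wrist=w),open("c1.pkl","wb"))
k=cv2.resize
a=k(s["color"][150:290,200:340],(400,400),interpolation=2);b=k(t["color"][100:240,140:280],(400,400),interpolation=2)
o=np.hstack([a,b]);cv2.imwrite("pics/d.png",o[:,:,::-1])
```

```text
(no output)
```

View pics/d.png

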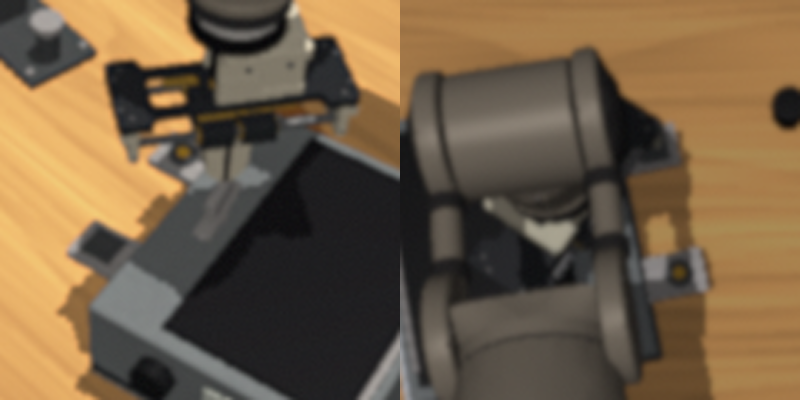

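Run:
```python
from h import *
from plant import get_obs
d=pickle.load(open("c0.pkl","rb"));e=pickle.load(open("c1.pkl","rb"));w=pickle.load(open("w2.pkl","rb"))
for n,c in[("scene",d["scene"]),("top",d["top"]),("w2",w)]:
    print(n,"centre",(-np.array(c["R"]).T@np.array(c["t"])).round(0))
    ex=np.array([np.cos(.25),np.sin(.25),0])
    for z,h in[(123,35),(139,22),(152,22)]:
        b=np.array([613,170.5,z]);print(z,[proj(c,b+k*h*ex).round(1).tolist() for k in(-1,0,1)])
print("tcp in w2",proj(w,[611.3,168.9,203.2]),"tip",proj(w,[611.3,168.9,189.2]))
print("tip now in scene",proj(e["scene"],[613.3,170,130]))
im=d["scene"]["color"][195:250,255:300].mean(2).astype(int)
print("scene brightness rows 200..238 cols 262..292")
for r in range(200,238):print(r,d["scene"]["color"][r,264:292].mean(1).astype(int))
```

```text
scene centre [1178.  623.  975.]
123 [[283.2, 211.9], [276.6, 221.1], [269.6, 230.5]]
139 [[281.2, 211.0], [277.0, 216.8], [272.6, 222.7]]
152 [[281.6, 207.5], [277.3, 213.3], [272.9, 219.2]]
top centre [ 416.   23. 1253.]
123 [[208.6, 188.6], [205.5, 176.5], [202.5, 164.4]]
139 [[206.7, 183.2], [204.8, 175.5], [202.8, 167.8]]
152 [[206.1, 182.4], [204.1, 174.6], [202.2, 166.8]]
w2 centre [677. 188. 384.]
123 [[255.3, 219.6], [256.3, 185.1], [257.3, 148.2]]
139 [[255.5, 212.7], [256.2, 189.5], [256.9, 165.3]]
152 [[255.4, 217.8], [256.1, 193.5], [256.8, 168.1]]
tcp in w2 [257.29458668 217.28490381] tip [257.31994815 210.41114322]
tip now in scene [276.50052062 219.16027791]
scene brightness rows 200..238 cols 262..292
200 [104 103 111 126 143 156 163 165 164 163 162 163 164 164 154 135 120 115
 115 115 116 117 117 117 116 117 116 116]
201 [108 100  92  96 118 141 153 159 162 162 163 163 161 153 139 124 117 115
 115 115 116 117 117 116 116 116 116 116]
202 [128 116  97  82  98 128 146 152 155 158 160 159 152 140 127 119 115 116
 116 115 115 117 116 116 116 117 116 116]
203 [131 123 10
[... 3449 characters left out ...]
114 103  99 107 123 137 142 134 115 107 112 118 118 115 106  85
  57  35  27  26  27  27  28  27  27  27]
233 [118 118 112  94  79  79  93 102 106 104 101 109 116 118 117 108  87  60
  37  26  25  26  27  27  26  26  28  26]
234 [117 119 113  99  80  71  72  73  80  91 104 114 118 118 113  94  65  40
  29  24  27  27  27  26  26  27  28  27]
235 [118 118 117 110  98  87  76  71  80  99 114 118 118 115 101  76  45  29
  26  27  28  25  27  27  27  26  27  26]
236 [118 119 118 117 114 108  98  90  95 108 118 119 116 104  82  53  31  24
  25  27  26  28  27  27  26  26  27  28]
237 [118 118 120 119 118 117 113 111 112 116 118 116 105  85  58  35  27  25
  27  26  27  26  28  27  26  27  26  26]
```

Run:
```python
from h import *
e=pickle.load(open("c1.pkl","rb"));w=pickle.load(open("w2.pkl","rb"))
yv=np.array([np.sin(.278),-np.cos(.278),0]);xv=np.array([np.cos(.278),np.sin(.278),0])
print(w["K"][0])
for z in(189,203,230):
  for x in(-9.5,9.5): print(z,x,[proj(w,np.array([611.3,168.9,z])+s*46*yv+x*xv).round(0).tolist() for s in(-1,1)])
c=e["wrist"];print("tip in wrist now",proj(c,[613.3,170,130]),"tcp",proj(c,[613.3,170,144]))
a=cv2.resize(e["scene"]["color"][185:250,250:315],(400,400),interpolation=2)
b=cv2.resize(c["color"][100:320,150:370],(400,400),interpolation=2)
cv2.imwrite("pics/e.png",np.hstack([a,b])[:,:,::-1])
```

```text
[283.06059892   0.         257.60103191]
189 -9.5 [[195.0, 222.0], [320.0, 223.0]]
189 9.5 [[193.0, 198.0], [321.0, 198.0]]
203 -9.5 [[190.0, 230.0], [324.0, 230.0]]
203 9.5 [[189.0, 204.0], [326.0, 204.0]]
230 -9.5 [[180.0, 248.0], [334.0, 248.0]]
230 9.5 [[178.0, 218.0], [337.0, 218.0]]
tip in wrist now [257.92942928 210.30395852] tcp [257.94220507 217.13319671]
```

View pics/e.png

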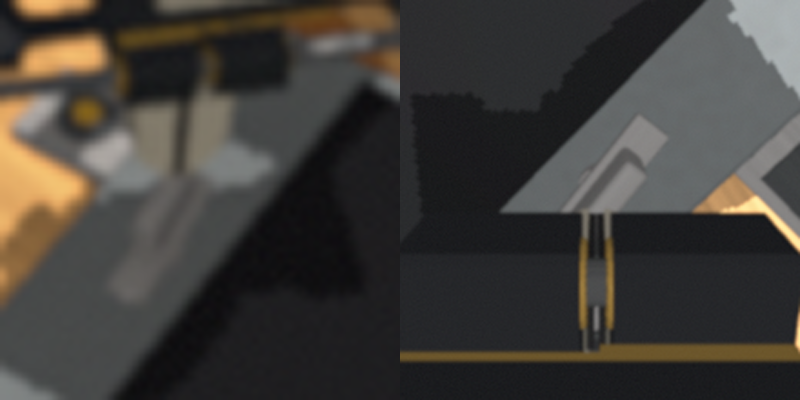

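The wrist projection shows the fingertips higher than the reading implies, so they closed above the fin. I'll probe with the shut fingers on the fin top in small steps to get the true tip height.

```bash
for i in 1 2; do python3 -m creep '[{"hand":0,"tx":0,"ty":0,"tz":0.002,"spin":0},{"hand":0,"tx":0,"ty":0,"tz":0.002,"spin":0}]' | egrep 'tool|cont|width'; done
python3 - <<'E'
from plant import get_obs
o=get_obs();print(o['joint_positions'].round(4).tolist(),o['tool_pos'])
E
```

```text
tool_pos: [613.2, 169.9, 139.9]
contact_force: [-0.4, -0.1, -0.1]
grip_width: 0.1
tool_pos: [613.2, 169.9, 135.9]
contact_force: [0.7, -0.5, 0.1]
grip_width: 0.2
[0.15, 0.601, 1.2907, -0.0001, 1.2501, 0.7479] [613.22424417 169.94291114 135.87152704]
```

```bash
for i in 1 2 3 4; do python3 -m creep '[{"hand":0,"tx":0,"ty":0,"tz":0.002,"spin":0}]' | egrep 'tool|cont'; done
```

```text
tool_pos: [613.3, 169.9, 133.9]
contact_force: [-0.4, 0.6, -1.4]
tool_pos: [613.3, 170.0, 132.0]
contact_force: [-0.8, 0.6, -0.3]
tool_pos: [613.3, 170.0, 130.0]
contact_force: [-0.4, 0.2, -0.4]
tool_pos: [613.5, 170.0, 129.5]
contact_force: [-5.0, -1.8, 15.5]
```

Run:
```python
from h import *
from plant import cams
e=pickle.load(open("c1.pkl","rb"));s=e["scene"];w=e["wrist"]
f=np.array([613,170.5])
for z in(130,150,166):print("finger tip from scene",z,ray(s,(250+179*65/400,185+177*65/400),z)[:2]-f)
for u in[(243.5,215),(293,166)]:print("bar end in wrist",ray(w,u,123)[:2]-f)
ex=np.array([np.cos(.25),np.sin(.25),0])
print([proj(w,np.array([613,170.5,123])+k*35*ex) for k in(-1,0,1)],[proj(w,np.array([613,170.5,152])+k*22*ex) for k in(-1,0,1)])
s=cams.capture("scene");w=cams.capture("wrist");pickle.dump(dict(scene=s,wrist=w),open("c2.pkl","wb"))
a=cv2.resize(s["color"][180:250,250:320],(560,560),interpolation=2)
cv2.imwrite("pics/f.png",a[:,:,::-1])
print("tip",(proj(s,[613.4,170,115.6])-[250,180])*8)
for z in(123,152):print(z,[((proj(s,np.array([613,170.5,z])+k*ex)-[250,180])*8).round().tolist() for k in(-35,-22,0,22,35)])
```

```text
finger tip from scene 130 [-17.13590233  -7.93047433]
finger tip from scene 150 [-3.35855615  2.96835492]
finger tip from scene 166 [ 7.66332079 11.68741831]
bar end in wrist [-12.21133266   0.48031171]
bar end in wrist [38.85485607 11.26222246]
[array([227.2437833 , 239.01232625]), array([257.21925083, 206.90437852]), array([289.15973259, 172.6896307 ])] [array([235.25009289, 244.25946331]), array([257.13892284, 221.13187434]), array([280.05830102, 196.91359295])]
tip [208.97519044 343.75909787]
123 [[266.0, 255.0], [246.0, 282.0], [212.0, 328.0], [178.0, 376.0], [157.0, 404.0]]
152 [[273.0, 193.0], [253.0, 220.0], [218.0, 266.0], [183.0, 314.0], [162.0, 342.0]]
```

View pics/f.png

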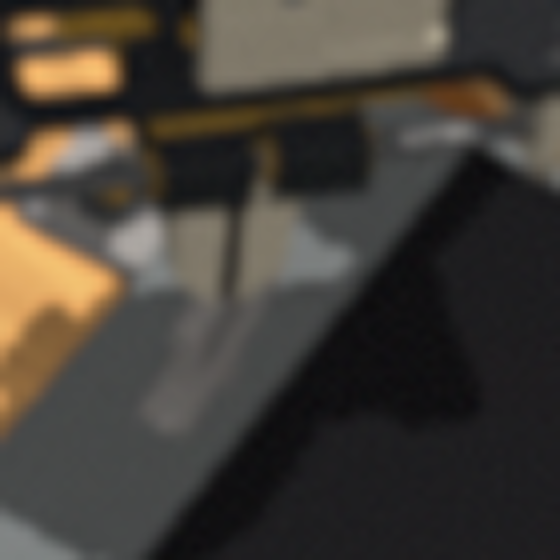

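The fingers touched at TCP z 129.5 with 15 N. That fits the fin top (152), so the real tips sit about 22 mm behind the reading. I'll back off, open, realign and go lower while watching the force.

```bash
python3 -m creep '[{"hand":1,"tx":0,"ty":0,"tz":-0.01,"spin":0},{"hand":0.5,"tx":0,"ty":0,"tz":0,"spin":10},{"hand":0.5,"tx":0,"ty":0,"tz":0,"spin":10},{"hand":0.5,"tx":0,"ty":0,"tz":0,"spin":10},{"hand":0.5,"tx":0,"ty":0,"tz":0,"spin":10}]'
python3 -m creep '[{"hand":0.5,"tx":0,"ty":0,"tz":0,"spin":0},{"hand":0.5,"tx":0,"ty":0,"tz":0.008,"spin":0},{"hand":0.5,"tx":0,"ty":0,"tz":0.004,"spin":0}]'
for i in 1 2; do python3 -m creep '[{"hand":0.5,"tx":0,"ty":0,"tz":0.003,"spin":0}]' | egrep 'tool|cont'; done
```

```text
time: 5.95
tool_pos: [613.4, 170.0, 138.4]
tcp_rot: [3.141, -0.0, 0.269]
contact_force: [0.5, -0.1, -0.6]
grip_width: 44.4
finger_force: 0.0
time: 6.32
tool_pos: [612.9, 169.9, 125.2]
tcp_rot: [-3.142, 0.001, 0.277]
contact_force: [0.6, 0.0, -0.3]
grip_width: 45.9
finger_force: 0.0
tool_pos: [613.1, 169.9, 122.5]
contact_force: [-0.4, -0.2, 0.3]
tool_pos: [613.2, 170.0, 119.8]
contact_force: [-0.6, 0.2, 0.3]
```

```bash
for i in 1 2; do python3 -m creep '[{"hand":0.5,"tx":0,"ty":0,"tz":0.003,"spin":0},{"hand":0.5,"tx":0,"ty":0,"tz":0.003,"spin":0}]' | egrep 'tool|cont'; done
python3 -m creep '[{"hand":0,"tx":0,"ty":0,"tz":0,"spin":0},{"hand":0,"tx":0,"ty":0,"tz":0,"spin":0},{"hand":0,"tx":0,"ty":0,"tz":0,"spin":0},{"hand":0,"tx":0,"ty":0,"tz":0,"spin":0},{"hand":0,"tx":0,"ty":0,"tz":0,"spin":0}]'
```

```text
tool_pos: [613.3, 169.9, 113.9]
contact_force: [-0.3, 0.4, -0.3]
tool_pos: [613.3, 170.0, 107.9]
contact_force: [0.0, 0.6, 0.8]
time: 7.7
tool_pos: [613.1, 170.6, 108.2]
tcp_rot: [-3.141, -0.0, 0.275]
contact_force: [-1.1, 4.4, 0.2]
grip_width: 9.7
finger_force: 29.8
```

Gripped at 9.7 mm with 30 N. Turning counter-clockwise by 83°.

```bash
python3 -m creep '[{"hand":0,"tx":0,"ty":0,"tz":0,"spin":-10},{"hand":0,"tx":0,"ty":0,"tz":0,"spin":-10},{"hand":0,"tx":0,"ty":0,"tz":0,"spin":-10},{"hand":0,"tx":0,"ty":0,"tz":0,"spin":-10},{"hand":0,"tx":0,"ty":0,"tz":0,"spin":-10}]'
python3 -m creep '[{"hand":0,"tx":0,"ty":0,"tz":0,"spin":-10},{"hand":0,"tx":0,"ty":0,"tz":0,"spin":-10},{"hand":0,"tx":0,"ty":0,"tz":0,"spin":-10},{"hand":0,"tx":0,"ty":0,"tz":0,"spin":-3},{"hand":0,"tx":0,"ty":0,"tz":0,"spin":0}]'
python3 -m creep '[{"hand":1,"tx":0,"ty":0,"tz":0,"spin":0},{"hand":1,"tx":0,"ty":0,"tz":0,"spin":0},{"hand":1,"tx":0,"ty":0,"tz":0,"spin":0},{"hand":1,"tx":0,"ty":0,"tz":-0.06,"spin":0},{"hand":1,"tx":0,"ty":0,"tz":-0.04,"spin":0}]'
```

```text
time: 8.32
tool_pos: [614.8, 168.8, 108.3]
tcp_rot: [3.138, 0.0, 1.153]
contact_force: [5.6, -3.1, -2.9]
grip_width: 9.8
finger_force: 29.9
time: 8.95
tool_pos: [616.6, 168.5, 108.3]
tcp_rot: [3.135, 0.002, 1.724]
contact_force: [9.5, -3.0, -5.8]
grip_width: 10.0
finger_force: 29.9
time: 9.57
tool_pos: [613.5, 170.2, 210.5]
tcp_rot: [3.14, 0.0, 1.724]
contact_force: [0.0, 1.4, 0.8]
grip_width: 55.4
finger_force: 0.0
```

```bash
python3 -m creep '[{"hand":1,"tx":-0.0505,"ty":-0.022,"tz":0,"spin":0},{"hand":1,"tx":-0.0505,"ty":-0.022,"tz":0,"spin":0},{"hand":1,"tx":-0.0505,"ty":-0.022,"tz":0,"spin":0},{"hand":1,"tx":-0.0505,"ty":-0.022,"tz":0,"spin":0},{"hand":1,"tx":-0.0505,"ty":-0.022,"tz":0,"spin":0}]'>/dev/null
python3 -m creep '[{"hand":1,"tx":-0.0505,"ty":-0.022,"tz":0,"spin":0},{"hand":1,"tx":-0.0505,"ty":-0.022,"tz":0,"spin":0},{"hand":1,"tx":-0.0505,"ty":-0.022,"tz":0,"spin":0},{"hand":1,"tx":0,"ty":0,"tz":0,"spin":7.5},{"hand":1,"tx":0,"ty":0,"tz":0,"spin":7.5}]'
python3 - <<'E'
from h import *
from plant import cams
go([501,-256,100],1.467)
w=cams.capture("wrist");pickle.dump(w,open("w3.pkl","wb"))
# saddle: bright disc in wrist view
print("saddle pred",proj(w,[508.3,-167,56]))
g=cv2.cvtColor(w["color"],cv2.COLOR_RGB2GRAY);hsv=cv2.cvtColor(w["color"],cv2.COLOR_RGB2HSV)
m=((hsv[:,:,1]<60)&(g>110)).astype(np.uint8);m[215:]=0
n,l,s,ce=cv2.connectedComponentsWithStats(m)
for i in range(1,n):
    if s[i,4]>150:print(s[i],ce[i],ray(w,ce[i],56))
# turnbutton check from top
t=cams.capture("top");pickle.dump(t,open("t3.pkl","wb"))
r=t["color"][120:250,120:260];h=cv2.cvtColor(r,cv2.COLOR_RGB2GRAY)
m=((h>130)&(cv2.cvtColor(r,cv2.COLOR_RGB2HSV)[:,:,1]<60)).astype(np.uint8)
n,l,s,ce=cv2.connectedComponentsWithStats(m)
for i in range(1,n):
    if s[i,4]>20:
        cn=max(cv2.findContours((l==i).astype(np.uint8),0,2)[0],key=cv2.contourArea);print(s[i],ce[i]+120,cv2.minAreaRect(cn)[1:])
E
```

```text
time: 10.82
tool_pos: [500.4, -256.9, 208.0]
tcp_rot: [-3.141, -0.0, 1.456]
contact_force: [-1.1, 1.1, 0.0]
grip_width: 92.3
finger_force: 0.0
t 10.825 pos [ 500.4 -256.9  208. ] rot [-3.1413e+00 -2.0000e-04  1.4561e+00] F [-1.1  1.1  0. ]
shift mm now [1.  0.5] tz 108.0 spin deg -0.6
saddle pred [256.01742682  93.17363963]
[243  75  32  36 877] [258.336374    91.75826682] [ 511.04246864 -165.80371625   56.        ]
[ 394  122   68   66 3467] [427.22872801 154.30573983] [ 700.96331124 -257.86487818   56.        ]
[98 26  6 14 55] [219.89090909 153.2       ] ((13.31631851196289, 4.6031718254089355), 80.53767395019531)
[  7  32  24  96 296] [136.97972973 205.83783784] ((97.28359985351562, 8.015835762023926), 76.72360229492188)
[74 54 17  6 37] [200.40540541 175.7027027 ] ((3.430631160736084, 16.74955177307129), 70.34617614746094)
[106  67  21  18 190] [235.66842105 196.05789474] ((14.859737396240234, 19.52374267578125), 77.47119140625)
```

The turnbutton now lies across the lid edge. Descending on the jack housing.

```bash
python3 -m creep '[{"hand":1,"tx":0.0015,"ty":0.0015,"tz":0.055,"spin":-0.6},{"hand":1,"tx":0,"ty":0,"tz":0.055,"spin":0},{"hand":1,"tx":0,"ty":0,"tz":0.025,"spin":0},{"hand":1,"tx":0,"ty":0,"tz":0.01,"spin":0}]' | egrep 'tool|cont'
for i in 1 2; do python3 -m creep '[{"hand":1,"tx":0,"ty":0,"tz":0.005,"spin":0},{"hand":1,"tx":0,"ty":0,"tz":0.004,"spin":0}]' | egrep 'tool|cont';done
```

```text
tool_pos: [502.0, -254.1, 61.7]
contact_force: [0.0, 0.1, 1.0]
tool_pos: [503.4, -255.3, 55.1]
contact_force: [-0.9, -0.2, 0.2]
tool_pos: [502.8, -255.0, 45.3]
contact_force: [-0.0, 0.3, -0.1]
```

```bash
python3 -m creep '[{"hand":1,"tx":0,"ty":0,"tz":0.004,"spin":0},{"hand":0.2,"tx":0,"ty":0,"tz":0,"spin":0},{"hand":0.2,"tx":0,"ty":0,"tz":0,"spin":0},{"hand":0.2,"tx":0,"ty":0,"tz":0,"spin":0},{"hand":0,"tx":0,"ty":0,"tz":0,"spin":0}]'
python3 -m creep '[{"hand":0,"tx":0,"ty":0,"tz":0,"spin":0},{"hand":0,"tx":0,"ty":0,"tz":0,"spin":0},{"hand":0,"tx":0,"ty":0,"tz":0,"spin":0}]'
```

```text
time: 12.55
tool_pos: [502.6, -254.9, 41.3]
tcp_rot: [3.141, 0.0, 1.473]
contact_force: [0.1, -0.4, -0.7]
grip_width: 56.6
finger_force: 0.0
time: 12.92
tool_pos: [501.6, -254.6, 41.1]
tcp_rot: [-3.14, -0.0, 1.473]
contact_force: [-5.6, -0.3, 2.8]
grip_width: 39.7
finger_force: 29.9
```

Gripped at 39.7 mm. Lifting 10 mm and carrying to 80 mm short of the pad.

```bash
python3 -m creep '[{"hand":0,"tx":0,"ty":0,"tz":-0.005,"spin":0},{"hand":0,"tx":0,"ty":0,"tz":-0.005,"spin":0},{"hand":0,"tx":0.0305,"ty":0.0135,"tz":0,"spin":0},{"hand":0,"tx":0.0305,"ty":0.0135,"tz":0,"spin":0},{"hand":0,"tx":0.0305,"ty":0.0135,"tz":0,"spin":0}]'
python3 -m creep '[{"hand":0,"tx":0.0305,"ty":0.0135,"tz":0,"spin":0},{"hand":0,"tx":0.0305,"ty":0.0135,"tz":0,"spin":0},{"hand":0,"tx":0.0305,"ty":0.0135,"tz":0,"spin":0},{"hand":0,"tx":0,"ty":0,"tz":0,"spin":-8.6},{"hand":0,"tx":0,"ty":0,"tz":0,"spin":-8.6}]'
python3 -m creep '[{"hand":0,"tx":0,"ty":0,"tz":0,"spin":0},{"hand":0,"tx":0,"ty":0,"tz":0,"spin":0}]' >/dev/null
cat > mk.py <<'E'
from h import *
from plant import cams
go([586,-1.7,51],1.773)
for n in("wrist","top","scene"):
    w=cams.capture(n);pickle.dump(w,open(n+"_l.pkl","wb"))
    hsv=cv2.cvtColor(w["color"],cv2.COLOR_RGB2HSV);g=hsv[:,:,2]
    y=cv2.inRange(hsv,(20,120,110),(32,255,255))
    k,l,s,ce=cv2.connectedComponentsWithStats(y)
    p=proj(w,[568,86,86]);print(n,"mark pred",p)
    for i in range(1,k):
        if 2<s[i,4]<400 and np.hypot(*(ce[i]-p))<25:print(" yellow",s[i,4],ce[i].round(1),ray(w,ce[i],86).round(1))
    if n=="scene":continue
    m=((hsv[:,:,1]<60)&(g>110)).astype(np.uint8)
    k,l,s,ce=cv2.connectedComponentsWithStats(m)
    for i in range(1,k):
        if 15<s[i,4]<4000:print(" bright",s[i],ce[i].round(1),ray(w,ce[i],66).round(1))
E
python3 mk.py
```

```text
time: 13.55
tool_pos: [552.2, -166.7, 50.8]
tcp_rot: [-3.141, -0.0, 1.472]
contact_force: [0.4, -0.6, -8.5]
grip_width: 39.8
finger_force: 29.9
time: 14.18
tool_pos: [601.0, -79.7, 50.5]
tcp_rot: [-3.141, -0.001, 1.779]
contact_force: [-0.9, -0.3, -8.0]
grip_width: 40.2
finger_force: 30.0
t 14.425 pos [601.  -80.7  50.9] rot [-3.1412e+00 -2.0000e-04  1.7697e+00] F [-0.2 -0.1 -8.8]
shift mm now [80.4  0.9] tz -0.1 spin deg -0.2
wrist mark pred [ 260.72350251 -144.2798977 ]
 bright [301  40  19 102 607] [311.6  75. ] [611.8  12.2  66. ]
 bright [268 109  19  23 195] [277.2 120.1] [598.5 -15.   66. ]
 bright [234 150  24  24 298] [245.4 161.1] [585.2 -41.7  66. ]
 bright [268 160   4  14  28] [269.4 166.4] [599.7 -42.   66. ]
 bright [273 162   5   9  17] [274.9 165.8] [602.9 -40.9  66. ]
 bright [  0 213  22  10  82] [  8.  216.3] [ 446.7 -105.1   66. ]
 bright [491 212  21  12 156] [503.1 216.4] [748.8 -43.9  66. ]
 bright [192 216  24  25 444] [203.7 229.3] [567.6 -89.5  66. ]
 bright [300 216  24  25 442] [311.5 229.4] [634.1 -76.   66. ]
 bright [ 25 237   8   4  16] [ 28.4 239. ] 
[... 675 characters left out ...]
7] [627.8 149.6  66. ]
 bright [193 172  19   9  76] [201.2 175.6] [625.5 190.3  66. ]
 bright [289 183  28  14 197] [301.1 189.8] [581.8 -97.5  66. ]
 bright [260 185  10  12 105] [264.7 190.2] [581.5   7.3  66. ]
 bright [225 187  23  19 239] [235.6 195.9] [565.5  91.   66. ]
 bright [267 201   9  15  93] [271.3 207.8] [530.3 -11.2  66. ]
 bright [174 208  53  25 224] [211.6 220.7] [494.9 159.3  66. ]
 bright [323 215   9  16  95] [326.8 222. ] [ 488.8 -168.3   66. ]
 bright [ 160  287   71   47 2073] [194.7 309.9] [249.2 203.8  66. ]
 bright [ 232  306   97   53 2780] [279.3 331.9] [189.5 -28.7  66. ]
scene mark pred [263.83196767 203.48288577]
 yellow 12 [263.6 202.8] [566.6  83.7  86. ]
```

Seen by the same camera, the saddle is 79 mm from the mark, straight along the tool's x. Lowering 5 mm, sliding in, setting down.

```bash
python3 -m creep '[{"hand":0,"tx":0.015,"ty":0,"tz":0.005,"spin":0},{"hand":0,"tx":0.02,"ty":0,"tz":0,"spin":0},{"hand":0,"tx":0.02,"ty":0,"tz":0,"spin":0},{"hand":0,"tx":0.014,"ty":0,"tz":0,"spin":0},{"hand":0,"tx":0.0105,"ty":0,"tz":0,"spin":0}]'
python3 -m creep '[{"hand":0,"tx":0,"ty":0,"tz":0,"spin":0},{"hand":0,"tx":0,"ty":0,"tz":0.003,"spin":0},{"hand":0,"tx":0,"ty":0,"tz":0.002,"spin":0}]'
python3 mk.py | egrep -v bright
```

```text
time: 15.2
tool_pos: [585.1, -1.5, 46.3]
tcp_rot: [3.141, 0.0, 1.774]
contact_force: [0.3, -0.4, -8.7]
grip_width: 39.8
finger_force: 30.0
time: 15.58
tool_pos: [585.6, -3.1, 41.4]
tcp_rot: [3.141, 0.0, 1.772]
contact_force: [-0.4, 2.6, -2.1]
grip_width: 39.6
finger_force: 30.0
t 15.575 pos [585.6  -3.1  41.4] rot [3.1408e+00 1.0000e-04 1.7720e+00] F [-0.4  2.6 -2.1]
shift mm now [1.3 0.7] tz -9.6 spin deg -0.1
wrist mark pred [260.41793138  61.6192857 ]
top mark pred [236.94499949 194.14949498]
 yellow 4 [236.5 194. ] [568.4  87.3  86. ]
scene mark pred [263.83196767 203.48288577]
 yellow 11 [263.6 202.9] [566.9  84.2  86. ]
```

```bash
python3 -m creep '[{"hand":1,"tx":0,"ty":0,"tz":0.001,"spin":0},{"hand":1,"tx":0,"ty":0,"tz":0,"spin":0},{"hand":1,"tx":0,"ty":0,"tz":0,"spin":0},{"hand":1,"tx":0,"ty":0,"tz":0,"spin":0},{"hand":1,"tx":0,"ty":0,"tz":0,"spin":0}]'
python3 -m creep '[{"hand":1,"tx":0,"ty":0,"tz":-0.03,"spin":0},{"hand":1,"tx":0,"ty":0,"tz":-0.06,"spin":0},{"hand":0.5,"tx":-0.05,"ty":0,"tz":-0.05,"spin":0},{"hand":0,"tx":-0.055,"ty":0,"tz":0,"spin":0},{"hand":0,"tx":0,"ty":0,"tz":0,"spin":0}]'
python3 - <<'E'
from h import *
from plant import cams,get_obs
go([0,0,0],0)
for n in("wrist","top"):
    w=cams.capture(n);pickle.dump(w,open(n+"_m.pkl","wb"))
    hsv=cv2.cvtColor(w["color"],cv2.COLOR_RGB2HSV)
    p=proj(w,[566,85.3,86]);print(n,"mark pred",p)
    y=cv2.inRange(hsv,(18,120,110),(34,255,255));k,l,s,ce=cv2.connectedComponentsWithStats(y)
    for i in range(1,k):
        if 2<s[i,4]<400 and np.hypot(*(ce[i]-p))<25:print(" yellow",s[i,4],ce[i].round(1),ray(w,ce[i],86).round(1))
    # black top of the housing + paddle: very dark; dark slate base
    v=hsv[:,:,2];base=np.array([585.5,-3,0]);ex=np.array([np.cos(1.772),np.sin(1.772),0]);ey=np.array([-ex[1],ex[0],0])
    if n=="wrist":
        for a,b in[(112,37),(112,-37),(-137,37),(-137,-37)]:
            q=proj(w,base+a*ex+b*ey+[0,0,10]);print("bolt pred",(a,b),q)
        m=((hsv[:,:,1]<70)&(v>100)).astype(np.uint8);k,l,s,ce=cv2.connectedComponentsWithStats(m)
        for i in range(1,k):
            if 3<s[i,4]<4000 :print(" bright",s[i],ce[i].round(1),ray(w,ce[i],10).round(1))
E
```

```text
time: 16.35
tool_pos: [585.3, -2.8, 40.2]
tcp_rot: [3.141, 0.0, 1.773]
contact_force: [0.3, 0.4, 0.5]
grip_width: 85.3
finger_force: 0.0
time: 16.98
tool_pos: [605.5, -103.5, 174.6]
tcp_rot: [3.141, 0.002, 1.768]
contact_force: [-0.5, 0.8, -0.5]
grip_width: 66.4
finger_force: 0.0
t 16.975 pos [ 605.5 -103.5  174.6] rot [3.1407e+00 1.5000e-03 1.7685e+00] F [-0.5  0.8 -0.5]
shift mm now [ 220.4 -573.4] tz 174.6 spin deg 101.3
wrist mark pred [256.44444048 -46.1545162 ]
bolt pred (112, 37) [222.67504397 -30.91096723]
bolt pred (112, -37) [293.36372782 -31.11235882]
bolt pred (-137, 37) [229.38011373 197.05577193]
bolt pred (-137, -37) [287.54192807 196.90155027]
 bright [ 228  105   40   70 1624] [254.  140.8] [593.6 -68.9  10. ]
 bright [274 146  11  15 101] [278.5 153.3] [625.8 -77.8  10. ]
 bright [286 155   4   5  13] [287.2 157.3] [637.4 -80.5  10. ]
 bright [227 191   6   6  26] [229.6 193.8] [ 576.2 -140.4   10. ]
 bright [284 191   5   6  25] [285.8 193.8] [ 646.  -126.2   10. ]
 bright [  0 213  29  17 296] [ 11.4 219.8] [ 303.6 -231.    10. ]
 bright [487 212  25  18 290] [501.6 219.3] [ 929.3 -104.6   10. ]
 bright [318 215  44  27 618] [339.6 230.5] [ 726.5 -161.2   10. ]
 bright [154 216  44  26 614] [175.4 230.6] [ 515. -204.   10.]
 bright [ 29 224   3  10  10] [ 29.7 228.5] [ 327.  -238.8   10. ]
 bright [484 229   2   5   5] [484.8 231. ] [ 914.4 -124.3   10. ]
 bright [351 251  27  13 119] [367.  256.6] [ 773.2 -190.7   10. ]
 bright [157 269   6   8  30] [159.6 271.8] [ 501.2 -268.8   10. ]
 bright [353 269   6   8  30] [355.8 271.8] [ 764.8 -215.8   10. ]
 bright [289 273  47  21 648] [311.9 285.1] [ 710.9 -247.7   10. ]
 bright [467 375   3   3   7] [468.  376.3] [ 985.8 -355.8   10. ]
top mark pred [237.19339525 194.8497407 ]
 yellow 157 [241.6 179.8] [608.8  72.7  86. ]
 yellow 18 [237.3 194.9] [565.9  85.1  86. ]
```

The rear bolts give jack yaw 1.77 and the jack in place. Shutting the fingers and pressing the paddle.

```bash
python3 -m creep '[{"hand":0,"tx":-0.002,"ty":0,"tz":0.03,"spin":0},{"hand":0,"tx":0,"ty":0,"tz":0.025,"spin":0},{"hand":0,"tx":0,"ty":0,"tz":0,"spin":0},{"hand":0,"tx":0,"ty":0,"tz":0,"spin":0},{"hand":0,"tx":0,"ty":0,"tz":0,"spin":0}]'
for i in 1 2; do python3 -m creep '[{"hand":0,"tx":0,"ty":0,"tz":0.006,"spin":0},{"hand":0,"tx":0,"ty":0,"tz":0.006,"spin":0}]'|egrep 'tool|cont|width'; done
```

```text
time: 17.7
tool_pos: [606.2, -101.7, 120.7]
tcp_rot: [3.14, 0.001, 1.773]
contact_force: [0.3, -0.1, -0.6]
grip_width: 8.3
finger_force: 0.0
tool_pos: [605.6, -101.9, 107.2]
contact_force: [0.6, -0.5, -0.4]
grip_width: 0.5
tool_pos: [605.5, -102.1, 94.9]
contact_force: [-0.3, -1.3, 0.1]
grip_width: 0.2
```

```bash
for i in 1 2 3; do python3 -m creep '[{"hand":0,"tx":-0.0015,"ty":0,"tz":0.005,"spin":0},{"hand":0,"tx":0,"ty":0,"tz":0.005,"spin":0}]'|egrep 'tool|cont'; done
```

```text
tool_pos: [606.0, -103.7, 85.1]
contact_force: [0.4, -0.3, 1.3]
tool_pos: [606.2, -105.1, 75.1]
contact_force: [0.9, -1.1, 1.2]
tool_pos: [606.7, -106.6, 65.4]
contact_force: [-1.8, -0.6, 10.6]
```

```bash
for i in 1 2 3; do python3 -m creep '[{"hand":0,"tx":-0.0005,"ty":0,"tz":0.004,"spin":0},{"hand":0,"tx":0,"ty":0,"tz":0.004,"spin":0}]'|egrep 'tool|cont'; done
for i in 1 2 ; do python3 -m creep '[{"hand":0,"tx":0,"ty":0,"tz":0.002,"spin":0}]'|egrep 'tool|cont'; done
```

```text
tool_pos: [606.7, -107.2, 58.5]
contact_force: [-4.0, -1.3, 11.5]
tool_pos: [606.8, -107.4, 50.9]
contact_force: [-4.3, 0.8, 13.5]
tool_pos: [606.9, -107.2, 42.9]
contact_force: [-4.2, 3.9, 14.6]
tool_pos: [606.9, -107.0, 40.8]
contact_force: [-4.7, 3.3, 13.7]
tool_pos: [606.8, -106.8, 38.9]
contact_force: [-5.0, 4.9, 13.4]
```

```bash
for i in 1 2 3; do python3 -m creep '[{"hand":0,"tx":0,"ty":0,"tz":0.0015,"spin":0}]'|egrep 'tool|cont'; done
python3 mk.py | egrep -v "bright"
```

```text
tool_pos: [606.9, -106.7, 38.1]
contact_force: [-7.0, 5.6, 22.4]
tool_pos: [607.0, -106.6, 37.5]
contact_force: [-10.0, 6.7, 28.8]
tool_pos: [607.0, -106.6, 36.9]
contact_force: [-11.5, 6.8, 35.7]
t 20.325 pos [ 607.  -106.6   36.9] rot [ 3.1395e+00 -5.0000e-04  1.7731e+00] F [-11.5   6.8  35.7]
shift mm now [107.    0.5] tz -14.1 spin deg 0.0
wrist mark pred [ 261.46418053 -280.47338013]
top mark pred [236.94499949 194.14949498]
 yellow 19 [235.2 194.8] [566.1  91.   86. ]
scene mark pred [263.83196767 203.48288577]
 yellow 12 [265.6 199.8] [554.9  79.9  86. ]
```

The handle is at its stop and the mark has risen in both views. Easing off to a moderate push.

```bash
python3 -m creep '[{"hand":0,"tx":0,"ty":0,"tz":-0.002,"spin":0},{"hand":0,"tx":0,"ty":0,"tz":0,"spin":0},{"hand":0,"tx":0,"ty":0,"tz":0,"spin":0}]'
python3 -m creep '[{"hand":0,"tx":0,"ty":0,"tz":0,"spin":0},{"hand":0,"tx":0,"ty":0,"tz":0,"spin":0},{"hand":0,"tx":0,"ty":0,"tz":0,"spin":0}]'
python3 mk.py | egrep "yellow"
```

```text
time: 20.85
tool_pos: [606.9, -106.7, 37.9]
tcp_rot: [3.14, -0.0, 1.773]
contact_force: [-7.3, 5.5, 23.5]
grip_width: 0.7
finger_force: 10.7
time: 21.22
tool_pos: [606.9, -106.7, 37.9]
tcp_rot: [3.14, -0.001, 1.773]
contact_force: [-8.3, 5.5, 24.0]
grip_width: 0.7
finger_force: 10.7
 yellow 17 [235.5 194.6] [566.6  90.2  86. ]
 yellow 13 [265.4 199.6] [554.9  79.2  86. ]
```

Across the two views the mark triangulates to about 100 mm high, a 14 mm rise, and the push is steady. Handing in.

```bash
python3 -c "
from plant import close_job
print(close_job())"
```

```text
the job is handed in; nothing more can be done
None
```

I handed the job in at about 21 s with the turnbutton square across the lid (about 1.5 rad) and the jack's saddle under the round pad. The handle was held at its stop with about 24 N, and the unit was raised about 14 mm. The judge gave no verdict, so those figures are my own measurements, and I did not re-measure the eyepiece, dish and slide box at the end.

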